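Load the analyser carrier in run order

ROBOT

A 6-joint arm with a two-finger parallel gripper is mounted at the origin on a cart in front of the work surface, level with it; the furniture and walls round the work are solid. World frame = base frame: x ahead of the robot, y to its left, z up, the work surface at z = 0. Lengths are in m, angles in rad, forces in N, time in s.
With the tool pointing down it reaches from about 0.2 to 0.875 m from the base axis. Payload 3.4 kg.
Tool frame: the origin (TCP) lies between the finger pads; the fingertips stand 25 mm ahead of it and the grasp point (between the pads) lies 6 mm ahead of it (r.nose_length is the z of the fingertips in the tool frame, in m); z points along the fingers, y is the line along which they close (so a half turn about z gives the same grasp; the last joint's range is limited). The gripper opens to 94 mm and grips with 3 to 60 N. Pads are 16 mm wide; open, the fingers measure 119 mm over their backs; the gripper's body (75 mm by 177 mm) begins 78 mm behind the grasp point.
Start: joints at [-1.295, 0.276, 1.505, -0, 1.361, -0.121], TCP at [0.222, -0.53, 0.23] pointing down, gripper open.
Joint ranges: [-2.89, 2.89], [-0.75, 2.08], [0.22, 2.7], [-1.18, 4.32], [0.11, 2.71], [-2.7, 2.7]. Speed limits (rad/s): [2.57, 2.57, 3.14, 3.14, 3.14, 3.14].

INTERFACE

Orientations are given as a unit quaternion [w, x, y, z].
In Python, from plant import r, gripper_to, inverse_kinematics, vision, models, telemetry gives the robot as it stands. Calls block until the motion is done:
- r.move_to(position, orientation): joint-space move of the TCP to a pose.
- r.move_l(position, rot=None, vel=0.15, guard=None): straight line of the TCP; rot=None keeps the orientation; vel is the mean speed in m/s. With guard (N) it stops when the force on the tool has changed by that much, and returns True; else False.
- r.movej(angles): joint-space move.
- gripper_to(opening, f_grip=None): finger opening in m; f_grip is the grip in N (None keeps the last); returns when the fingers have stopped.
- r.hold(seconds).
- inverse_kinematics(position, orientation): joint angles nearest the present ones, or None.
- vision.snapshot(name): name is "scene" or "top" or "wrist"; returns the picture (384x512x3 uint8, red, green, blue); there is no depth.
- vision.get_calibration(name): a dict with "fx", "fy", "cx", "cy" (pixels), "D" ([k1, k2, p1, p2, k3] as OpenCV has them; the pictures are not rectified), "position" and "orientation" of the camera in the world. Camera axes: x right, y down, z forward; pixel columns grow to the right and rows downward; lengths in m; the calibration is good to about 2 mm. A picture is of the moment at which its call begins: read the wrist's pose just before it. get_calibration takes no time and is no camera call; for the wrist camera it gives the pose at the moment of the call.
A pose or a line that the arm cannot do raises r.PlanningError and nothing moves.
- r.sign_off(): hands the job in; it is judged then, once.
Trained networks look in the newest picture that a camera, given by its name, has taken for a name from the list of things; names that differ only in an ending like _2 or _b are one class to them, and where a whole thing is asked for, a point or a joint stands for the part that bears it (a point fixed in the world has none). Each returns a list of dicts, best first, with "score" (0 to 1); they miss things now and then, are a little off and sometimes report something else, mostly with a low value. They report only what shows in the picture. A call takes as long as a camera call.
- models.boxes_of(thing, camera): "at" ([x, y, z] in m, in world coordinates, good to about 4 mm: the middle of the surface that is visible of it).
- models.regions_of(thing, camera): "pixels" (384x512 bool, what is visible of it).
- models.mark_of(thing, camera): "at" ([x, y, z] in m, in world coordinates, good to about 4 mm: a listed point, or the origin of a listed thing).
Readings, each from a call of its own:
- telemetry.current_t(): time.
- telemetry.current_joints(): joint angles.
- telemetry.current_dq(): joint speeds.
- telemetry.current_joint_efforts(): joint torques, N m.
- telemetry.current_ee_pos(): TCP position.
- telemetry.current_tool_rot(): TCP orientation.
- telemetry.current_wrist_force(): force on the tool from outside, world axes, zero at the start.
- telemetry.current_torque(): the same for the moment, N m.
- telemetry.current_opening(): finger opening in m.
- telemetry.current_finger_force(): force on a finger pad.
Only numpy, scipy, OpenCV 4.12 (cv2) and the standard library are available. Lean on these libraries where they do the work, as an engineer would, in place of code of your own. Each camera call takes 0.05 s, during which the arm holds its last target. There are 200 camera calls.

TASK

The control already stands in the first place of the grey sample carrier, beside its handle. Move the row of four tubes from the black rack into the carrier's other four places in the same order: the open glass tube, which is the blank, next to the control, then the capped tube that stood beside it, and so on to the end of the row. Seat every tube upright, right down in its hole, do not tip the open tube on the way, and leave the control and the two other tubes in the rack where they are.

Things in the scene. Friction and masses are not known exactly. Their poses are not given: they have to be found in the camera images.
- tube_open: the glass tube without a cap, 12 mm wide and 98 mm tall, with a white marking band below its mouth, the end tube of the row in the rack; the only uncapped one; fingers close to 12 mm on it. It is open, so it must stay upright. Origin at the centre of its round bottom, z towards the mouth
- tube_a: capped sample tube, 95 mm tall; cap 17 mm wide over about the top 20 mm, body 13 mm wide; fingers close to 13 mm on body or cap (contact shape: a 12.8 mm rod). Origin at the centre of its bottom, z to the cap. At the start it is the second of the row: next to the open tube
- tube_b: capped sample tube, 95 mm tall; cap 17 mm wide over about the top 20 mm, body 13 mm wide; fingers close to 13 mm on body or cap (contact shape: a 12.8 mm rod). Origin at the centre of its bottom, z to the cap. At the start it is the third of the row, next but one to the open tube
- tube_c: capped sample tube, 95 mm tall; cap 17 mm wide over about the top 20 mm, body 13 mm wide; fingers close to 13 mm on body or cap (contact shape: a 12.8 mm rod). Origin at the centre of its bottom, z to the cap. At the start it is the fourth and last of the row, at the far end from the open tube
- rack: black moulded tube rack, firm, 121 x 221 x 34 mm high, turned any way; 17 mm square holes at 20.5 mm pitch, floor 4 mm above the worktop. Origin: centre of the underside, y along its length. The row stands along one long side: x = -39.5, y = 71.75 (open tube), 30.75, -10.5, -51.5 mm. Two other tubes stand by the opposite long side
- carrier: grey analyser carrier, firm, 46 x 200 x 38 mm high (foot 54 wide), turned any way; black bow handle (65 mm high) at one end. Origin: underside, below the middle hole; y along the row to the handle. Five holes, x = 0, y = 68 (first, by the handle: the control), 34, 0, -34, -68 mm (fifth): 17 mm square inside, funnel mouth 27 mm wide, 9 mm deep; hole floor 6 mm above the worktop
- control: the control: a capped tube, 95 mm tall, of the same make as the capped tubes of the row, standing in the carrier's first place by the handle; it stays there. Origin at its bottom, z up
- spare_1: a capped tube like those of the row, but not one of it, 95 mm tall, in the rack's hole line by the long side opposite the row (82 mm from it); it stays there. Origin at its bottom, z up
- spare_2: a second such capped tube, 95 mm tall, in the same hole line as spare_1; it stays there. Origin at its bottom, z up

How it is judged:
At the end, for the whole second after the job is handed in: In order from the control: open tube, tubes a, b, c, each within 8 mm of its hole's centre in x and y, its bottom under 12 mm above the carrier's underside, tilted under 0.25 rad, at rest; the control still seated likewise; the other two tubes within 20 mm of their start, tilted under 0.3 rad (x of tube_open in the frame of carrier between -0.008 and 0.008 m and y of tube_open in the frame of carrier between 0.026 and 0.042 m and z of each of tube_open, tube_a, tube_b, tube_c, control in the frame of carrier below 0.012 m and angle between each of tube_open, tube_a, tube_b, tube_c, control's own z axis and vertical below 0.25 rad and linear speed of each of tube_open, tube_a, tube_b, tube_c, control below 0.02 m/s and x of tube_a in the frame of carrier between -0.008 and 0.008 m and y of tube_a in the frame of carrier between -0.008 and 0.008 m and x of tube_b in the frame of carrier between -0.008 and 0.008 m and y of tube_b in the frame of carrier between -0.042 and -0.026 m and x of tube_c in the frame of carrier between -0.008 and 0.008 m and y of tube_c in the frame of carrier between -0.076 and -0.06 m and x of control in the frame of carrier between -0.008 and 0.008 m and y of control in the frame of carrier between 0.06 and 0.076 m and distance of each of spare_1, spare_2 from where it was at the start of the episode below 0.02 m and angle between each of spare_1, spare_2's own z axis and vertical below 0.3 rad); the robot touches nothing.
It fails at once if the open tube is tipped by more than 0.7 rad (angle between tube_open's own z axis and vertical above 0.7 rad).
It fails at once if the control or one of the two other rack tubes is moved by more than 30 mm or tipped by more than 0.5 rad ((distance of control from where it was at the start of the episode above 0.03 m or angle between control's own z axis and vertical above 0.5 rad) or (distance of spare_1 from where it was at the start of the episode above 0.03 m or angle between spare_1's own z axis and vertical above 0.5 rad) or (distance of spare_2 from where it was at the start of the episode above 0.03 m or angle between spare_2's own z axis and vertical above 0.5 rad)).
It also fails if it takes over 120 s, if anything falls off the work surface, if the arm or the gripper's body presses on something with over 40 N, if the wrist force passes 120 N, or if a joint passes its speed limit or range.

## Working session

There is one attempt and no reset: what is moved stays moved. The work goes in short steps, each a Python script; the robot and the scene stay as the last script left them, time stands still between calls to the robot, and variables do not carry over. Pictures are saved under pics/ and viewed, at most 14 in all, crops included, and the job is handed in when it is done.

```bash
mkdir -p pics; ls
python3 - <<'E'
from plant import r, vision, models, telemetry
import cv2,numpy as np
for c in ("top","scene"):
    im=vision.snapshot(c); cv2.imwrite(f"pics/{c}0.png",im[:,:,::-1])
    k=vision.get_calibration(c); print(c,k)
    for t in ("tube_open","tube_a","rack","carrier","control"):
        for d in models.mark_of(t,c)[:7]: print(t,np.round(d["at"],3),round(d["score"],2))
print(telemetry.current_tool_rot())
E
```

```text
pics
top {'fx': 443.6868448152053, 'fy': 443.6868448152053, 'cx': 251.65233804037484, 'cy': 193.22726330195923, 'D': array([-0.11233131,  0.        ,  0.        ,  0.        ,  0.        ]), 'position': array([ 0.32426985, -0.20326157,  1.02430527]), 'orientation': array([ 0.06768912, -0.64862558,  0.75425536, -0.07617019])}
tube_open [ 0.461 -0.041  0.007] 0.63
tube_open [ 0.479 -0.378  0.007] 0.29
tube_a [ 0.537 -0.142  0.003] 0.64
tube_a [ 0.486 -0.072  0.007] 0.58
tube_a [ 0.516 -0.11   0.002] 0.45
carrier [ 0.499 -0.318  0.003] 0.87
control [ 0.48  -0.383  0.008] 0.66
scene {'fx': 467.9545433007512, 'fy': 467.9545433007512, 'cx': 256.43953325652717, 'cy': 193.03450468651724, 'D': array([-0.0596594,  0.       ,  0.       ,  0.       ,  0.       ]), 'position': array([-0.11609619,  0.18185973,  0.59880585]), 'orientation': array([ 0.22318049, -0.43841368,  0.77111627, -0.40418264])}
rack [ 0.541 -0.07   0.002] 0.81
carrier [ 0.501 -0.322  0.003] 0.73
control [ 0.474 -0.388  0.003] 0.55
[ 2.61571902e-05  9.80382299e-01  1.97105419e-01 -6.89754782e-08]
```

View pics/top0.png

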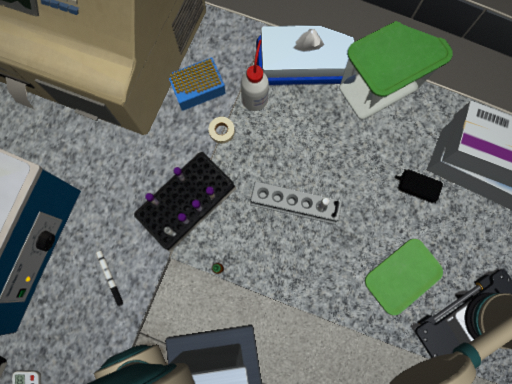

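View pics/scene0.png

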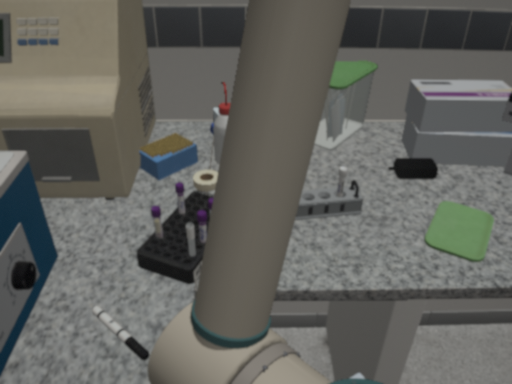

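The rack's row runs from the open tube at px (169,232) to tube c at (210,190), and the spares are at (178,171) and (150,197). The carrier's free holes are at (306,202) to (264,193), with the control at (325,203). The network marks fit the given geometry, so I'll move in for a closer look.

```bash
cat > h.py <<'E'
from plant import r, gripper_to, inverse_kinematics, vision, models, telemetry
import cv2,numpy as np
from scipy.spatial.transform import Rotation as R
def down(a):
    a=np.radians(a);c,s=np.cos(a),np.sin(a)
    q=R.from_matrix(np.array([[-s,c,0],[c,s,0],[0,0,-1]]).T).as_quat()
    return np.array([q[3],q[0],q[1],q[2]])
def cal(k):
    K=np.array([[k["fx"],0,k["cx"]],[0,k["fy"],k["cy"]],[0,0,1]])
    q=k["orientation"];return K,np.array(k["D"]),R.from_quat([q[1],q[2],q[3],q[0]]).as_matrix(),np.array(k["position"])
def px2w(k,uv,z):
    K,D,M,p=cal(k)
    n=cv2.undistortPoints(np.array(uv,float).reshape(-1,1,2),K,D).reshape(-1,2)
    d=np.c_[n,np.ones(len(n))]@M.T
    return p+d*((z-p[2])/d[:,2])[:,None]
def w2px(k,P):
    K,D,M,p=cal(k)
    return cv2.projectPoints((np.array(P,float).reshape(-1,3)-p)@M,np.zeros(3),np.zeros(3),K,D)[0].reshape(-1,2)
E
sed -i 's/\.T)\.as_quat/).as_quat/; s/\[\[-s,c,0\],\[c,s,0\],\[0,0,-1\]\]/[[-s,c,0],[c,s,0],[0,0,-1]]/' h.py
python3 - <<'E'
from h import *
print(R.from_matrix(np.eye(3)) and down(-67.3))
for n,p,a in (("car",[.46,-.32,.36],-16),("rack",[.48,-.07,.36],37)):
    r.move_to(p,down(a)); r.hold(.2)
    k=vision.get_calibration("wrist"); im=vision.snapshot("wrist"); cv2.imwrite(f"pics/w_{n}.png",im[:,:,::-1])
    np.save(n+".npy",k,allow_pickle=True); print(n,k["position"],telemetry.current_ee_pos(),telemetry.current_joints(),telemetry.current_t())
    for t in (("carrier","control") if n=="car" else ("rack","tube_open","tube_a")):
        for d in models.mark_of(t,"wrist")[:7]: print(t,np.round(d["at"],4),round(d["score"],2),np.round(w2px(k,d["at"])))
E
```

```text
[0.         0.98044329 0.19680182 0.        ]
car [ 0.47885975 -0.25713243  0.51494618] [ 0.45939295 -0.32078317  0.35944777] [-7.33640700e-01  2.10969350e-01  1.28265639e+00 -1.63416637e-04
  1.64897334e+00 -4.52676408e-01] 2.1417
carrier [ 0.5001 -0.3216  0.0009] 0.66 [[280. 160.]]
control [ 0.4748 -0.3846  0.0052] 0.75 [[276. 198.]]
rack [ 0.44157569 -0.01803745  0.51532863] [ 0.48020582 -0.07112654  0.35975811] [-2.90337274e-01  9.05949546e-02  1.42913031e+00 -2.15412160e-04
  1.62223477e+00 -9.34016711e-01] 3.475
rack [ 0.5414 -0.0765  0.0027] 0.85 [[283. 188.]]
tube_open [ 0.5383 -0.1418  0.0024] 0.73 [[260. 215.]]
tube_open [ 0.4679 -0.041   0.0016] 0.64 [[262. 148.]]
tube_a [ 0.5396 -0.1432  0.0047] 0.66 [[260. 216.]]
tube_a [ 0.512  -0.1074  0.0026] 0.47 [[259. 192.]]
tube_a [ 0.4887 -0.076   0.0075] 0.42 [[260. 171.]]
```

View pics/w_car.png

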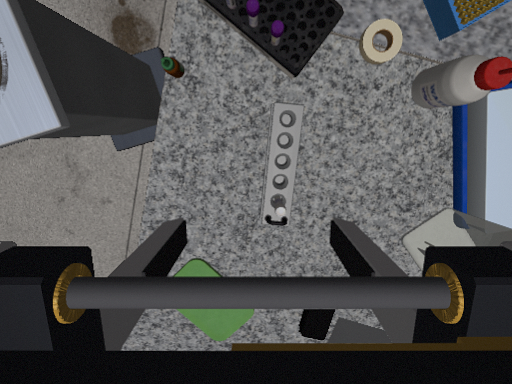

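View pics/w_rack.png

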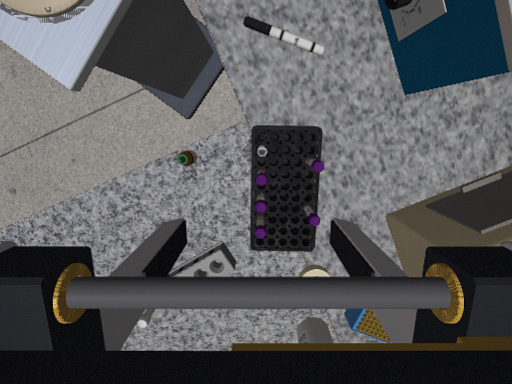

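The carrier's free hole mouths show at (280,181), (282,161), (285,140) and (287,119). Cap tops are at (261,180), (261,207) and (260,232), the open mouth is at (262,151), and the rack corners are at (253,126), (322,127), (316,249) and (251,248).

Run:
```python
from h import *
def fit(L,W): # 2D rigid
    L=np.array(L,float);W=W[:,:2];a=L-L.mean(0);b=W-W.mean(0)
    t=np.arctan2((a[:,0]*b[:,1]-a[:,1]*b[:,0]).sum(),(a*b).sum());c,s=np.cos(t),np.sin(t);M=np.array([[c,-s],[s,c]])
    o=W.mean(0)-M@L.mean(0);return o,np.degrees(t),np.abs(L@M.T+o-W).max()
kc=np.load("car.npy",allow_pickle=True).item();kr=np.load("rack.npy",allow_pickle=True).item();kt=vision.get_calibration("top")
H=[[0,.034],[0,0],[0,-.034],[0,-.068]]
print("carrier wrist",fit(H,px2w(kc,[(280,181),(282,161),(285,140),(287,119)],.038)))
print("carrier top",fit(H,px2w(kt,[(306,202),(292,199),(278,196),(264,193)],.038)))
C=np.array([[-.0605,.1105],[.0605,.1105],[.0605,-.1105],[-.0605,-.1105]])
print("rack corners",fit(C,px2w(kr,[(253,126),(322,127),(316,249),(251,248)],.034)))
T=[[-.0395,.07175],[-.0395,.03075],[-.0395,-.0105],[-.0395,-.0515]]
print("row wrist",fit(T,px2w(kr,[(262,151),(261,180),(261,207),(260,232)],.1)))
print("row top",fit(T,px2w(kt,[(169,232),(182,217),(197,203),(210,190)],.1)))
print(px2w(kr,[(262,151),(261,180),(261,207),(260,232)],.1))
```

```text
carrier wrist (array([ 0.50178754, -0.3193188 ]), np.float64(158.37939318526344), np.float64(0.0006346676144940444))
carrier top (array([ 0.49944353, -0.31964721]), np.float64(159.01580598086943), np.float64(0.0022293974703561092))
rack corners (array([ 0.5414341 , -0.07320378]), np.float64(36.235456763128504), np.float64(0.006621853834096608))
row wrist (array([ 0.5394914 , -0.07557924]), np.float64(35.78770940086478), np.float64(0.0009458921792905722))
row top (array([ 0.53430237, -0.07711468]), np.float64(37.883474287694405), np.float64(0.0013423176640107032))
[[ 0.46558671 -0.04041887  0.1       ]
 [ 0.48965057 -0.07468002  0.1       ]
 [ 0.51418937 -0.10720807  0.1       ]
 [ 0.53668732 -0.13955267  0.1       ]]
```

```bash
cat >> h.py <<'E'
CO,CA=np.array([.5007,-.3195]),158.7
RO,RA=np.array([.539,-.0755]),36.3
def loc(o,a,l):
    a=np.radians(a);return o+np.array([[np.cos(a),-np.sin(a)],[np.sin(a),np.cos(a)]])@np.array(l)
ROW=[.07175,.03075,-.0105,-.0515]; HOLE=[.034,0,-.034,-.068]
Z=.078;UP=.215
def pick(i,f=25):
    p=loc(RO,RA,[-.0395,ROW[i]])
    r.move_to([*p,UP],down(RA)); gripper_to(.044)
    g=r.move_l([*p,Z],vel=.12,guard=10); print("pick guard",g)
    gripper_to(0.0,f); print("grip",telemetry.current_opening(),telemetry.current_finger_force())
    r.move_l([*p,UP],vel=.12); print("lifted",telemetry.current_opening(),telemetry.current_wrist_force(),telemetry.current_t())
def over(i):
    p=loc(CO,CA,[0,HOLE[i]]); r.move_l([*p,UP],rot=down(CA-180),vel=.15); r.hold(.2)
def place(i,dxy=(0,0)):
    p=loc(CO,CA,[0,HOLE[i]])+dxy
    r.move_l([*p,.125],vel=.12)
    g=r.move_l([*p,.079],vel=.06,guard=8); print("place guard",g,telemetry.current_ee_pos(),telemetry.current_wrist_force())
    return g
def release():
    p=telemetry.current_ee_pos(); gripper_to(.036); r.move_l([p[0],p[1],UP],vel=.15)
E
python3 - <<'E'
from h import *
pick(0,20); over(0)
im=vision.snapshot("wrist"); cv2.imwrite("pics/w_o.png",im[:,:,::-1])
im=vision.snapshot("top"); cv2.imwrite("pics/t_o.png",cv2.resize(im[130:280,120:370,::-1],None,fx=3,fy=3))
E
```

```text
pick guard False
grip 0.011791647512586332 19.99995231628418
lifted 0.011677419060439276 [-0.56011438  0.13408722 -0.07260575] 8.35
```

View pics/w_o.png

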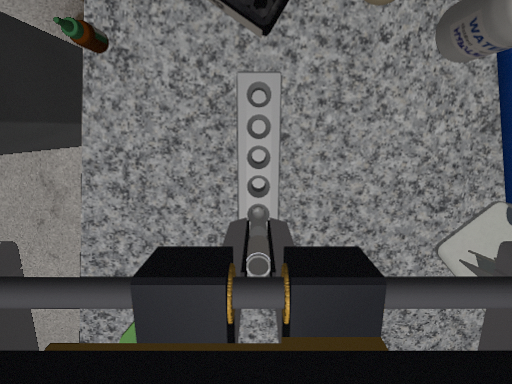

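View pics/t_o.png

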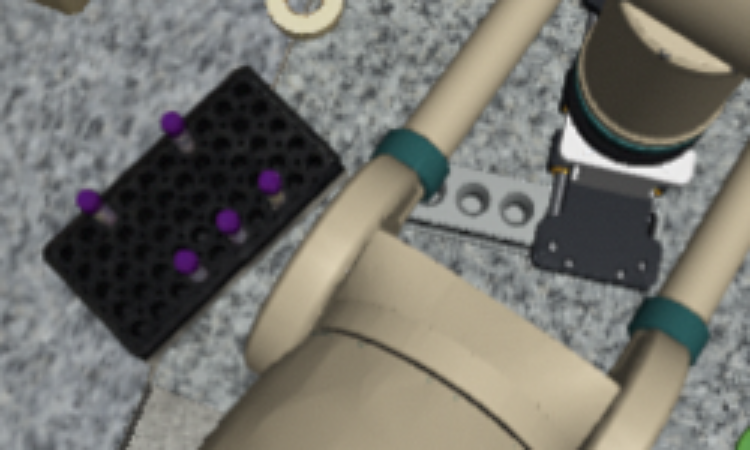

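The open tube is gripped upright, with its mouth at (258,265) and bottom at about (259,213). The hole mouths are at (259,96), (259,127), (259,156) and (259,185). I'll check those against the carrier estimate before lowering.

Run:
```python
from h import *
k=vision.get_calibration("wrist");W=px2w(k,[(259,185),(259,156),(259,127),(259,96)],.038)
for w,h in zip(W,HOLE): print(w[:2],loc(CO,CA,[0,h]),w2px(k,[*loc(CO,CA,[0,h]),.038]))
e=telemetry.current_ee_pos();print(e,w2px(k,[e[0],e[1],.137]),w2px(k,[e[0],e[1],.147]),w2px(k,[e[0],e[1],e[2]+.024]),w2px(k,[*loc(CO,CA,[0,.068]),.1]))
```

```text
[ 0.49077977 -0.35036027] [ 0.48834946 -0.3511775 ] [[257.31881742 186.37613592]]
[ 0.50300029 -0.3188617 ] [ 0.5007 -0.3195] [[257.32873268 157.25356276]]
[ 0.51467833 -0.28876164] [ 0.51305054 -0.2878225 ] [[257.3391732  126.73797523]]
[ 0.52660466 -0.2580219 ] [ 0.52540108 -0.256145  ] [[257.35017861  94.73544699]]
[ 0.48840008 -0.35097639  0.21508791] [[256.99305791 209.46647488]] [[256.94841551 212.88596952]] [[256.25271817 266.1826373 ]] [[257.15097545 232.42324119]]
```

Run:
```python
from h import *
g=place(0)
if not g or telemetry.current_ee_pos()[2]<.086:
    release()
    pick(1); over(1)
    im=vision.snapshot("wrist"); cv2.imwrite("pics/w_a.png",im[:,:,::-1])
```

```text
place guard True [ 0.4876817  -0.35055892  0.07984476] [ 0.52546829 -0.06136289  4.87997832]
pick guard False
grip 0.012580734887583217 25.00013440847397
lifted 0.012694808250713934 [ 0.82577717 -0.37317304  0.71157938] 18.75
```

View pics/w_a.png

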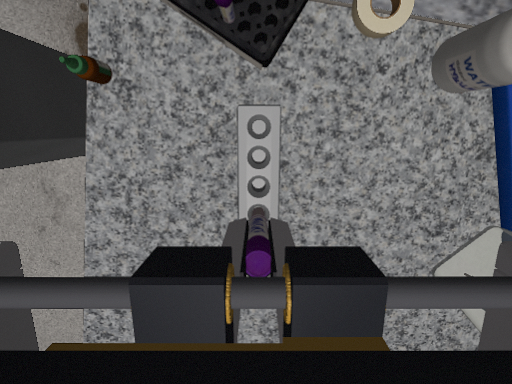

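The open tube is seated: contact came at TCP z = 79.8 mm against 80 nominal. Tube a is held upright with its cap at (258,260), above its hole and in line with the row. I'll carry on with the rest.

Run:
```python
from h import *
for i in (1,2,3):
    if i>1: pick(i); over(i)
    if not telemetry.current_opening()>.010: print("EMPTY",i);break
    g=place(i)
    if telemetry.current_ee_pos()[2]>.085: print("STUCK",i);break
    release()
else:
    p=[.3,-.53,.3]; r.move_to([.46,-.22,.36],down(-21)); r.hold(.3)
    im=vision.snapshot("wrist"); cv2.imwrite("pics/w_end.png",im[:,:,::-1])
    k=vision.get_calibration("wrist")
    for t in ("tube_open","tube_a"):
        for d in models.mark_of(t,"wrist")[:9]: print(t,np.round(d["at"],3),round(d["score"],2))
    r.move_to([.222,-.53,.23],down(-67.3))
    im=vision.snapshot("top"); cv2.imwrite("pics/t_end.png",cv2.resize(im[130:280,120:370,::-1],None,fx=3,fy=3))
    im=vision.snapshot("scene"); cv2.imwrite("pics/s_end.png",im[:,:,::-1])
print(telemetry.current_t())
```

```text
place guard True [ 0.50004715 -0.31895877  0.07988787] [0.25568576 1.12631859 3.46663833]
pick guard False
grip 0.012397243784350264 25.00016212463379
lifted 0.012667809436023475 [0.13310112 0.63654036 0.00729965] 28.4417
place guard True [ 0.51231012 -0.28731446  0.07988132] [ 0.15919396 -0.3506144   3.44121385]
pick guard False
grip 0.012422106327508264 25.000163912773132
lifted 0.012585733999746393 [-0.51270067  0.36854973  1.00535127] 37.5333
place guard True [ 0.52467227 -0.25568059  0.07991861] [-0.91088499  0.08359979  4.17177895]
tube_a [ 0.499 -0.322  0.008] 0.7
tube_a [ 0.514 -0.287  0.003] 0.66
tube_a [ 0.525 -0.252  0.009] 0.45
44.9
```

View pics/t_end.png

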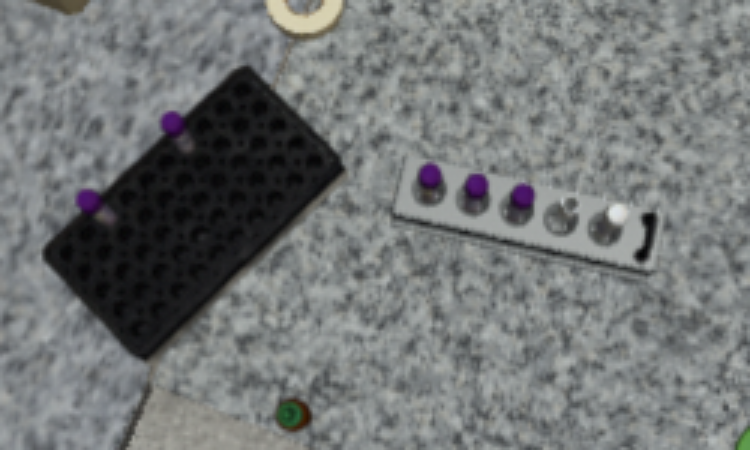

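View pics/w_end.png

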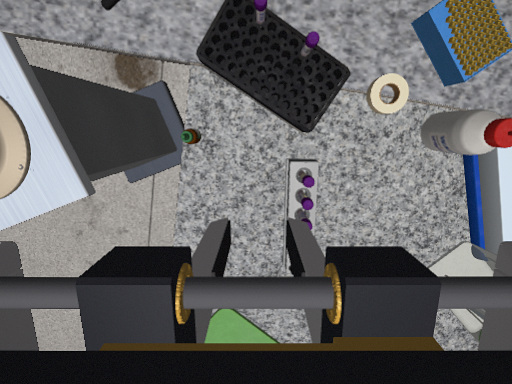

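The crop shows all four tubes upright and in order: control at (617,214), open tube at (568,205), then a, b and c at (522,196), (476,185) and (429,176). The spares at (172,123) and (89,202) have not moved, and the arm is clear.

```bash
python3 -c "
from h import *
print(r.sign_off())"
```

```text
the job is handed in; nothing more can be done
None
```

The job is handed in: the open tube and tubes a, b and c are seated upright in order next to the control, and the control and both spares were left alone; the robot clock read about 45 s, and no verdict came back.

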